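# Tip the dosing block over against the loading step and fill it

### The arm

A 6-joint arm with a two-finger parallel gripper is mounted at the origin on the work surface. World frame = base frame: x ahead of the robot, y to its left, z up, the work surface at z = 0. Lengths are in mm, angles in rad, forces in N, time in s.
With the tool pointing down it reaches from about 400 to 925 mm from the base axis. Payload 12.5 kg.
Tool frame: the origin (TCP) lies at the very end of the fingers, on their centre line; the grasp point (between the pads) lies 19 mm behind it; x points along the fingers, y is the direction in which the jaws open and shut, and the axes are right-handed (so a half turn about x gives the same grasp; the last joint's range is limited). The gripper opens to 95 mm and grips with 3 to 60 N. Pads are 20 mm wide; open, the fingers measure 119 mm over their backs; the gripper's body (75 mm by 180 mm) begins 59 mm behind the grasp point.
Start: joints at [1.237, 0.491, 1.559, -0, 1.092, -0.106], TCP at [141.128, 608.876, 214.661] pointing down, gripper open.
Joint ranges: [-3.1, 3.1], [-0.84, 2.19], [0.05, 2.79], [-1.13, 4.28], [0.06, 2.93], [-2.69, 2.69]. Speed limits (rad/s): [2.22, 2.22, 2.79, 3.14, 3.14, 3.14].

### API

Orientations are given as [roll, pitch, yaw] about the fixed x, y, z axes, in that order (R = Rz(yaw) Ry(pitch) Rx(roll)).
In Python, from cell import * gives the robot as it stands.
- The arm moves only by the tool step_arm, never from a script. Its argument "steps" is a list of rows, each a list of 4 numbers: the shift along the tool's x, y, z in units of 50 mm (1.0 is 50 mm), then the turn about the tool's x in units of 8 degrees (1.0 is 8 degrees). A call has 1 to 20 rows; each row shifts and turns the commanded pose from where the row before left it, along the tool's axes as they then stand; what a row does not reach is not made up. A row lasts 1/8 s, in which the tool goes at most 62.5 mm and 10.7 degrees, less where a joint would pass 70% of its speed; a pose out of reach is approached as far as the arm can. A call is refused whole if a number of a shift passes 1 or a number of a turn 1, either way. A call with a gripper value outside its range is refused whole. "jaw" is the closure, from 0 (fully open) to 1 (shut), set as the call begins (left out, the last holds). The fingers move at their own pace and stop on an object; the grip force is fixed at half the most. Time passes only in rows, so rows that do not move let the fingers close. It gives the time, the measured TCP pose, the force and the opening at its end, in the units of the state.
- state(): the state, without advancing time (a new reading comes with each control period).
- read_camera(name): name is "scene" or "side" or "wrist"; returns the picture (480x640x3 uint8, red, green, blue); there is no depth.
- camera_info(name): a dict with "mtx" (3x3 intrinsics, pixels), "eye" and "attitude" of the camera in the world; the wrist camera has in their place "hand_eye" (4x4, takes a point from camera to tool coordinates, whose origin is the TCP and whose axes are the tool frame's). Camera axes: x right, y down, z forward; pixel columns grow to the right and rows downward; lengths in mm; the calibration is good to about 2 mm. The wrist camera is an equidistant fisheye: a pixel r from the principal point sees the ray r / f radians off the axis. A picture is of the moment at which its call begins: read the wrist's pose just before it. camera_info takes no time and is no camera call.
- job_done(): hands the job in, once; it reports no verdict.
The state is a dict: "t": time; "joints": joint angles; "qvel": joint speeds; "tau": joint torques, N m; "eef_pos": TCP position; "tcp_rot": TCP orientation; "ft_force": force on the tool from outside, world axes, zero at the start; "moment": the same for the moment, N m; "opening": opening from 0.0 (shut) to 1.0 (fully open).
Only numpy, scipy, OpenCV 4.12 (cv2) and the standard library are available. Lean on these libraries where they do the work, as an engineer would, in place of code of your own. Each camera call takes 0.05 s, during which the arm holds its last target.

### The job

The white dosing block was left wells-down to drain. Stand it up on end against the front face of the raised steel loading step and tip it over onto the step, so that it lies flat with its wells up and wholly on the step, then stand one bolus from the tray in each of its three wells. Leave the bottle, the cup and the tape roll where they are.

Things in the scene. Friction and masses are not known exactly. Their poses are not given: they have to be found in the camera images.
- block_center (a point): white plastic dosing block, a flat slab 104 (its x) x 50 (y) x 20 mm, 0.13 to 0.25 kg; its centre. One broad face is plain, the other has three round wells 25 mm wide, 13 mm deep, on the long centre line at x = -32, 0, +32 mm. z points out of the plain face: z up = wells down (as at the start), z down = wells up. Steel turning knobs stand on the long sides at x = -32 and +32 mm.
- knobs0 (a point): turning knobs 0 (at block x = -32 mm): midpoint of a pair of flat round steel knobs 13 mm across, one on each long side, half-way up, 4 mm proud: 58 mm wide over the pair, along the block's y. The pair sits on a shaft that turns freely in the block, so the block pinched by this pair swings about it and hangs on end when lifted. Same axes as block_center.
- knobs1 (a point): turning knobs 1 (at block x = 32 mm): midpoint of a pair of flat round steel knobs 13 mm across, one on each long side, half-way up, 4 mm proud: 58 mm wide over the pair, along the block's y. The pair sits on a shaft that turns freely in the block, so the block pinched by this pair swings about it and hangs on end when lifted. Same axes as block_center.
- step: fixed dark steel loading step on the counter: flat deck 150 mm deep (its x) by 130 mm wide (its y), top 30 mm above the counter. Origin at the centre of its underside; x points from the front face to the back. Its upright front face is at x = -75 mm (towards the robot). A stop bar 12 mm high stands on the deck along the back from x = +65 to +75 mm; the sides are open.
- tray: fixed shallow aluminium tray with the boluses, 150 mm (its x) by 90 mm (its y), walls 9 mm high and 3 mm thick, floor 3 mm thick; origin at the centre of its underside. The boluses start upright in a loose row along its x.
- well0 (a point): well 0 of the block (at block x = -32 mm): on the well's axis, 2 mm inside its mouth, which is where the centre of a bolus standing in the well lies (the well's floor is 11 mm further in). Moves with the block, same axes as block_center.
- well1 (a point): well 1 of the block (at block x = 0 mm): on the well's axis, 2 mm inside its mouth, which is where the centre of a bolus standing in the well lies (the well's floor is 11 mm further in). Moves with the block, same axes as block_center.
- well2 (a point): well 2 of the block (at block x = 32 mm): on the well's axis, 2 mm inside its mouth, which is where the centre of a bolus standing in the well lies (the well's floor is 11 mm further in). Moves with the block, same axes as block_center.
- bolus0_center (a point): bolus, an off-white solid upright cylinder 20 mm in diameter and 22 mm tall, 20 g; its centre, half-way up, z along its axis. All three are alike; in a well it stands 9 mm proud of the block.
- bolus1_center (a point): bolus, an off-white solid upright cylinder 20 mm in diameter and 22 mm tall, 20 g; its centre, half-way up, z along its axis. All three are alike; in a well it stands 9 mm proud of the block.
- bolus2_center (a point): bolus, an off-white solid upright cylinder 20 mm in diameter and 22 mm tall, 20 g; its centre, half-way up, z along its axis. All three are alike; in a well it stands 9 mm proud of the block.
- bottle_center (a point): bystander: amber bottle 52 mm in diameter, 90 mm tall; its centre half-way up
- cup_center (a point): bystander: steel cup 64 mm across the rim, 50 mm tall; its centre half-way up
- roll_center (a point): bystander: lying roll of grey tape 80 mm in diameter, 22 mm tall, behind the step; its centre
Things that resemble listed ones, but are neither listed nor needed, are in the scene too. Leave any red look-alike of the part that bears bolus1_center alone.

How it is judged:
By the outcome, as a careful person would: the job done as asked, in the order asked, and still so for the second after the job is handed in, with the robot touching nothing.
It also fails if it takes over 72 s, if anything falls off the work surface, if the arm or the gripper's body presses on something with over 40 N, if the wrist force passes 120 N, or if a joint passes its speed limit or range.

## Working session

There is one attempt and no reset: what is moved stays moved. The work goes in short steps, Python scripts to look and compute and a tool call to move; the robot and the scene stay as the last step left them, time stands still between calls to the robot, and variables do not carry over. Pictures are saved under pics/ and viewed, and the job is handed in when it is done.

Besides the shell and the picture viewer there is one more tool, called after ">>>" by a JSON object that holds its "name" and its "arguments", one argument or row to a line. step_arm: Moves the arm, as the interface text tells. Its arguments: {"type":"object","properties":{"steps":{"type":"array","items":{"type":"array","items":{"type":"number"}}},"jaw":{"type":"number"}},"required":["steps"]}

```bash
ls; mkdir -p pics; python3 - <<'E'
from cell import *
import cv2,numpy as np
np.set_printoptions(precision=4,suppress=True)
for n in("scene","side","wrist"):
    print(n,camera_info(n))
print(state())
for n in("scene","side"):
    cv2.imwrite(f"pics/{n}0.png",read_camera(n)[:,:,::-1])
print(state()['t'])
E
```

```text
pics
scene {'mtx': array([[539.5131,   0.    , 314.9024],
       [  0.    , 539.5131, 235.8107],
       [  0.    ,   0.    ,   1.    ]]), 'eye': array([ 927.009 , -645.4513,  810.0239]), 'attitude': array([-2.3996, -0.0064,  0.5486])}
side {'mtx': array([[495.0013,   0.    , 323.4654],
       [  0.    , 495.0013, 244.0388],
       [  0.    ,   0.    ,   1.    ]]), 'eye': array([  70.3426, -645.6026,  533.1098]), 'attitude': array([-2.1318,  0.0169, -0.711 ])}
wrist {'mtx': array([[371.6483,   0.    , 315.8649],
       [  0.    , 371.6483, 240.9573],
       [  0.    ,   0.    ,   1.    ]]), 'hand_eye': array([[  -0.0004,   -0.288 ,    0.9576, -170.1718],
       [   1.    ,   -0.0006,    0.0002,    0.8258],
       [   0.0005,    0.9576,    0.288 ,  -82.2342],
       [   0.    ,    0.    ,    0.    ,    1.    ]])}
{'t': 0.0, 'joints': array([ 1.2374,  0.4915,  1.5595,  0.    ,  1.0917, -0.1056]), 'qvel': array([-0.0013, -0.0016,  0.0017,  0.0014,  0.0021, -0.0001]), 'tau': array([  0.0018, -61.2644, -25.8164,   0.0693,   0.0483,  -0.0002]), 'eef_pos': array([141.0212, 608.6142, 214.0572]), 'tcp_rot': array([-1.682 ,  1.5697, -1.9098]), 'ft_force': array([-1.3141,  0.4177, -0.1412]), 'moment': array([ 0.038 , -0.0104, -0.005 ]), 'opening': 0.9998021015123978}
0.1
```

View pics/scene0.png

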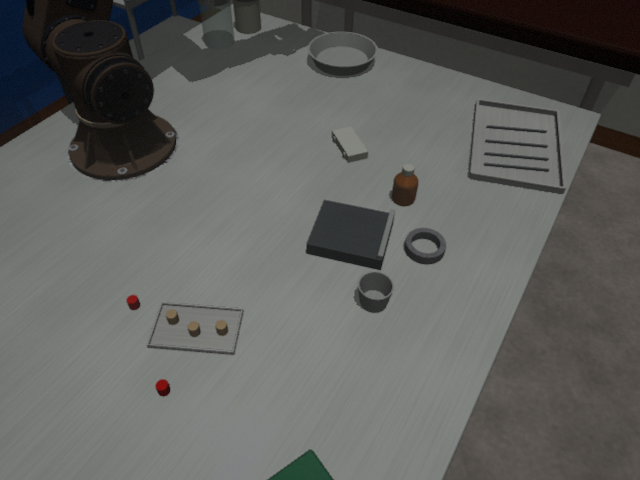

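View pics/side0.png

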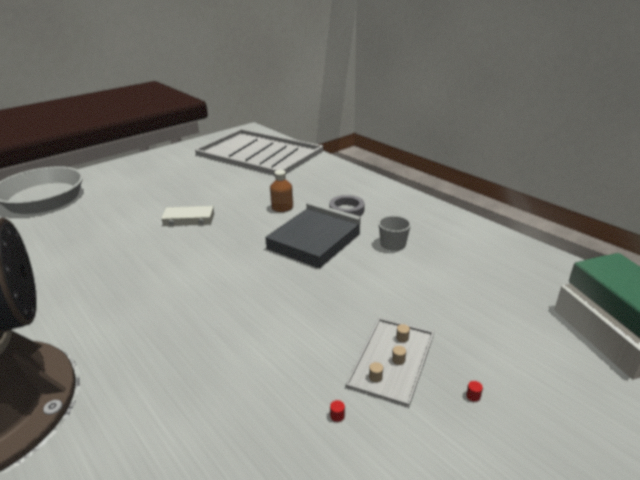

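The scene picture shows the block at (350,143), the step at (350,232), the tray at (197,328), and boluses at (172,317), (194,328) and (222,327). The red look-alikes are at (133,302) and (162,388). The bottle is at (404,187), the cup at (375,291) and the roll at (425,245). For the block, the lookalike candidates are the white dish at (342,52) and the rack at (517,145). Next: enlarged crops.

```bash
cat > h.py <<'E'
import cv2,numpy as np
from cell import *
from scipy.spatial.transform import Rotation as Ro
np.set_printoptions(precision=2,suppress=True)
def cam(n):
    c=camera_info(n); return c['mtx'],np.array(c['eye']),Ro.from_euler('xyz',c['attitude']).as_matrix()
def proj(n,P):
    K,e,R=cam(n); q=(np.atleast_2d(P)-e)@R@K.T; return q[:,:2]/q[:,2:]
def back(n,uv,z):
    K,e,R=cam(n); uv=np.atleast_2d(uv).astype(float)
    d=np.c_[uv,np.ones(len(uv))]@np.linalg.inv(K).T@R.T
    return e+d*((z-e[2])/d[:,2])[:,None]
def tri(uvs,uvd):
    # least squares from scene+side
    A=[];b=[]
    for n,uv in(("scene",uvs),("side",uvd)):
        K,e,R=cam(n); d=R@np.linalg.inv(K)@np.array([*uv,1.]); d/=np.linalg.norm(d)
        M=np.eye(3)-np.outer(d,d);A.append(M);b.append(M@e)
    return np.linalg.lstsq(np.vstack(A),np.hstack(b),rcond=None)[0]
def wrist_cam(st):
    c=camera_info('wrist');T=np.eye(4);T[:3,:3]=Ro.from_euler('xyz',st['tcp_rot']).as_matrix();T[:3,3]=st['eef_pos']
    return c['mtx'],T@c['hand_eye']
def wback(K,T,uv,z):
    uv=np.atleast_2d(uv).astype(float);x=(uv-K[:2,2])/K[0,0];r=np.linalg.norm(x,axis=1)
    d=np.c_[x*(np.sin(r)/np.maximum(r,1e-9))[:,None],np.cos(r)]@T[:3,:3].T;e=T[:3,3]
    return e+d*((z-e[2])/d[:,2])[:,None]
def wproj(K,T,P):
    p=(np.atleast_2d(P)-T[:3,3])@T[:3,:3];th=np.arctan2(np.linalg.norm(p[:,:2],axis=1),p[:,2])
    return K[:2,2]+K[0,0]*th[:,None]*p[:,:2]/np.linalg.norm(p[:,:2],axis=1)[:,None]
def crop(img,x0,y0,x1,y1,s,fn):
    c=cv2.resize(img[y0:y1,x0:x1],None,fx=s,fy=s,interpolation=cv2.INTER_CUBIC)
    c=np.clip(c.astype(float)*1.0,0,255).astype(np.uint8)
    step=10 if s>=5 else 20
    for x in range((x0//step+1)*step,x1,step):
        cv2.putText(c,str(x),(int((x-x0)*s),10),0,.35,(0,255,0),1);cv2.line(c,(int((x-x0)*s),12),(int((x-x0)*s),18),(0,255,0),1)
    for y in range((y0//step+1)*step,y1,step):
        cv2.putText(c,str(y),(0,int((y-y0)*s)),0,.35,(0,255,0),1);cv2.line(c,(24,int((y-y0)*s)),(30,int((y-y0)*s)),(0,255,0),1)
    cv2.imwrite('pics/'+fn,c)
E
python3 - <<'E'
from h import *
s=cv2.imread('pics/scene0.png');d=cv2.imread('pics/side0.png')
crop(s,300,110,420,200,6.5,'c1.png'); crop(s,300,190,400,275,7,'c2.png'); crop(s,120,290,260,400,5.5,'c3.png')
crop(d,150,190,250,240,8,'d1.png');crop(d,255,195,375,275,6.5,'d2.png')
print(back('scene',[[350,143],[172,317],[194,328],[222,327],[404,200],[425,245],[375,300]],20))
print(back('side',[[188,215],[376,372],[399,355],[403,332]],20))
E
```

```text
[[ 469.14  272.25   20.  ]
 [ 442.04 -319.68   20.  ]
 [ 489.22 -316.99   20.  ]
 [ 528.78 -290.22   20.  ]
 [ 660.47  162.29   20.  ]
 [ 749.81   67.84   20.  ]
 [ 726.67 -101.37   20.  ]]
[[ 456.44  266.57   20.  ]
 [ 434.16 -320.78   20.  ]
 [ 482.02 -319.98   20.  ]
 [ 522.62 -291.6    20.  ]]
```

View pics/c1.png

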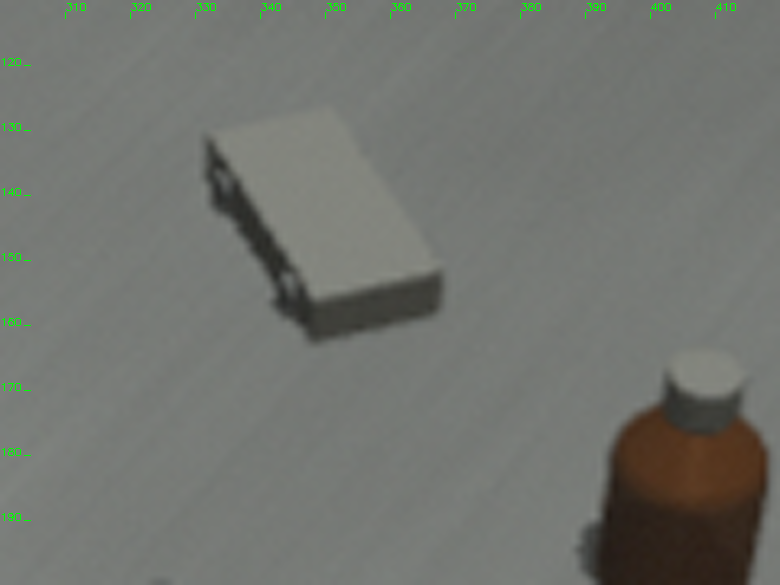

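View pics/c2.png

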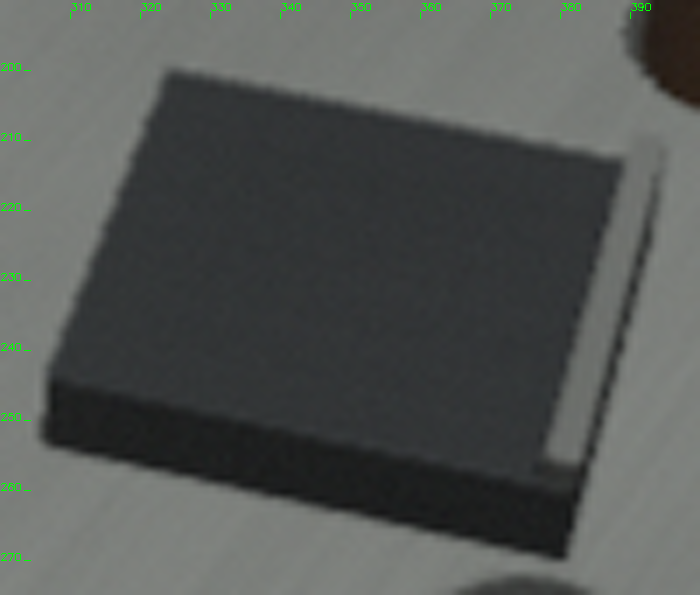

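View pics/c3.png

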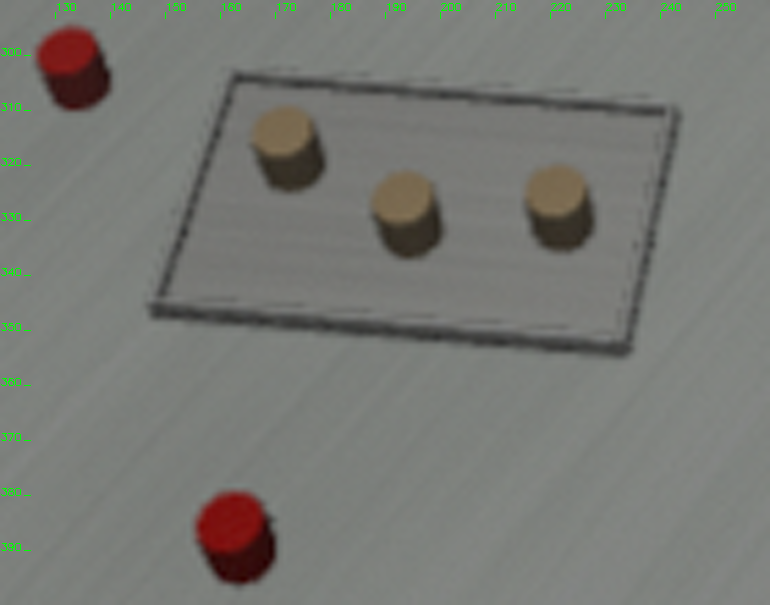

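View pics/d1.png

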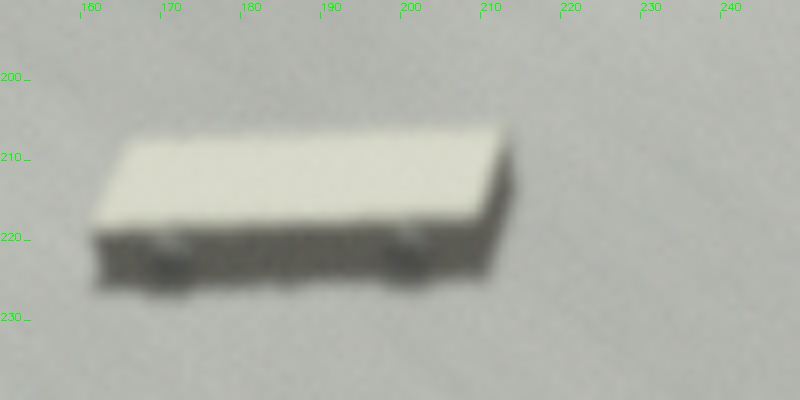

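View pics/d2.png

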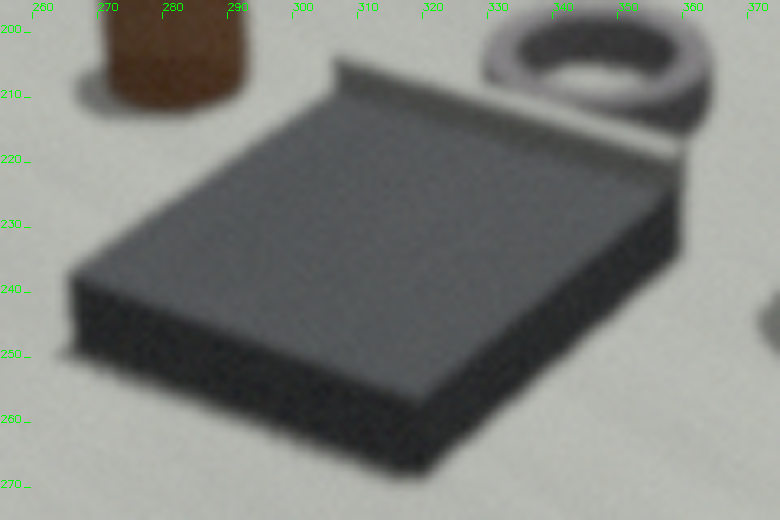

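The crops show the block as a flat slab with two knobs visible on its near long side. Its scene top corners are (331,130), (350,127), (367,151) and (347,156). The three tan cylinders in the tray are the boluses. The red ones outside it are decoys.

```bash
python3 - <<'E'
from h import *
print("block scene",back('scene',[[331.5,130.8],[350.7,127],[367,151.7],[347.7,157]],20))
print("block side",back('side',[[161.8,217.8],[165.5,207.5],[212,205.8],[209.5,217]],20))
print("step scene",back('scene',[[324,200.3],[307.2,244]],30), back('scene',[[381.5,260.5]],30),back('scene',[[306.2,253],[380.8,270]],0))
print("step side",back('side',[[266,237.5],[319.5,256.8],[305.5,209.5]],30),back('side',[[319,268.5],[266,249]],0))
print('bol scene',back('scene',[[171.5,313.5],[193.5,325.5],[220.5,324]],25))
print('tray',back('scene',[[162.5,303.5],[242.5,310],[234,353.5],[148,345.5]],9))
E
```

```text
block scene [[408.12 290.24  20.  ]
 [440.17 328.24  20.  ]
 [518.38 264.62  20.  ]
 [489.71 224.1   20.  ]]
block side [[408.42 293.61  20.  ]
 [435.67 332.68  20.  ]
 [516.99 269.01  20.  ]
 [486.61 226.83  20.  ]]
step scene [[522.09  63.07  30.  ]
 [556.92 -58.92  30.  ]] [[697.99 -20.53  30.  ]] [[553.63 -57.61  -0.  ]
 [698.77 -18.58   0.  ]]
step side [[518.89  60.8   30.  ]
 [552.39 -61.68  30.  ]
 [649.08  98.69  30.  ]] [[554.76 -56.47   0.  ]
 [520.04  66.52   0.  ]]
bol scene [[ 439.48 -316.69   25.  ]
 [ 488.01 -315.64   25.  ]
 [ 525.37 -289.03   25.  ]]
tray [[ 401.21 -302.09    9.  ]
 [ 532.24 -237.8     9.  ]
 [ 572.72 -316.07    9.  ]
 [ 439.52 -380.16    9.  ]]
```

```bash
cat >> h.py <<'E'
def tool(st=None):
    st=st or state(); R=Ro.from_euler('xyz',st['tcp_rot']).as_matrix(); return np.array(st['eef_pos']),R
def yawof(R): return np.degrees(np.arctan2(R[1,1],R[0,1])) # heading of tool y in world
def plan(p,yaw=None,st=None):
    """yaw: wanted heading of tool y, deg. prints turn units (about tool x, down) and shift in CURRENT tool axes and in final tool axes"""
    e,R=tool(st); d=np.array(p,float)-e
    print('at',e,'ytool',round(yawof(R),2))
    print(' shift now-axes units',R.T@d/50)
    if yaw is not None:
        dy=(yaw-yawof(R)+180)%360-180
        print(' turn units (tool x down => -yaw)',-dy/8)
        R2=Ro.from_euler('z',dy,degrees=True).as_matrix()@R
        print(' shift after-turn axes units',R2.T@d/50)
E
python3 - <<'E'
from h import *
e,R=tool();print(R,state()['t'])
plan([438,298.6,90],51)
plan([438,298.6,90],51-180)
E
```

```text
[[-0.    0.23  0.97]
 [-0.    0.97 -0.23]
 [-1.   -0.   -0.  ]] 0.1
at [141.07 608.66 214.14] ytool 76.95
 shift now-axes units [ 2.49 -4.7   7.19]
 turn units (tool x down => -yaw) 3.2431424728046743
 shift after-turn axes units [ 2.48 -1.08  8.52]
at [141.07 608.66 214.14] ytool 76.95
 shift now-axes units [ 2.49 -4.7   7.19]
 turn units (tool x down => -yaw) -19.256857527195322
 shift after-turn axes units [ 2.48  1.08 -8.52]
```

>>> {"name": "step_arm", "arguments": {
  "steps": [
    [0.3,0,0,0.8],
    [0.3,0,0,0.8],
    [0.3,0,0,0.8],
    [0.3,0,0,0.84],
    [0.1,-0.09,0.71,0],
    [0.1,-0.09,0.71,0],
    [0.1,-0.09,0.71,0],
    [0.1,-0.09,0.71,0],
    [0.1,-0.09,0.71,0],
    [0.1,-0.09,0.71,0],
    [0.1,-0.09,0.71,0],
    [0.1,-0.09,0.71,0],
    [0.1,-0.09,0.71,0],
    [0.1,-0.09,0.71,0],
    [0.1,-0.09,0.71,0],
    [0.1,-0.09,0.71,0]
  ]
}}

```text
t: 2.1
eef_pos: [439.0, 298.0, 94.3]
tcp_rot: [-2.177, 1.57, -2.857]
ft_force: [0.5, 0.9, 0.9]
opening: 0.997
```

```bash
python3 - <<'E'
from h import *
st=state();K,T=wrist_cam(st);im=read_camera('wrist')[:,:,::-1].copy();cv2.imwrite('pics/w1.png',im)
np.savez('w1.npz',K=K,T=T)
plan([438,298.6,90],51)
print(st['t'],st['opening'],st['joints'])
d=np.array([.777,-.629]);c=np.array([463.3,278.5]);n=np.array([.629,.777])
print(wproj(K,T,[[*(c-32*d+s*29*n),10] for s in(-1,1)]))
print(wproj(K,T,[[*(c+a*52*d+s*25*n),20] for a in(-1,1) for s in(-1,1)]))
E
```

```text
at [441.32 295.86  93.77] ytool 50.95
 shift now-axes units [ 0.08  0.   -0.09]
 turn units (tool x down => -yaw) -0.006240198342535308
 shift after-turn axes units [ 0.08  0.   -0.09]
2.1 0.9969956774958353 [ 0.47  0.52  1.91  0.    0.71 -0.42]
[[275.18 247.86]
 [355.5  247.85]]
[[278.57 224.37]
 [352.04 224.36]
 [283.54 353.52]
 [347.27 353.52]]
```

View pics/w1.png

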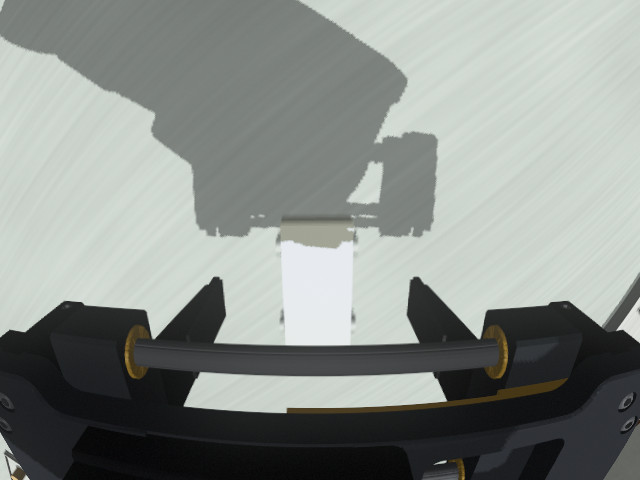

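```bash
python3 - <<'E'
from h import *
im=cv2.imread('pics/w1.png');crop(im,250,200,390,350,5,'w1c.png')
E
```

```text
(no output)
```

View pics/w1c.png

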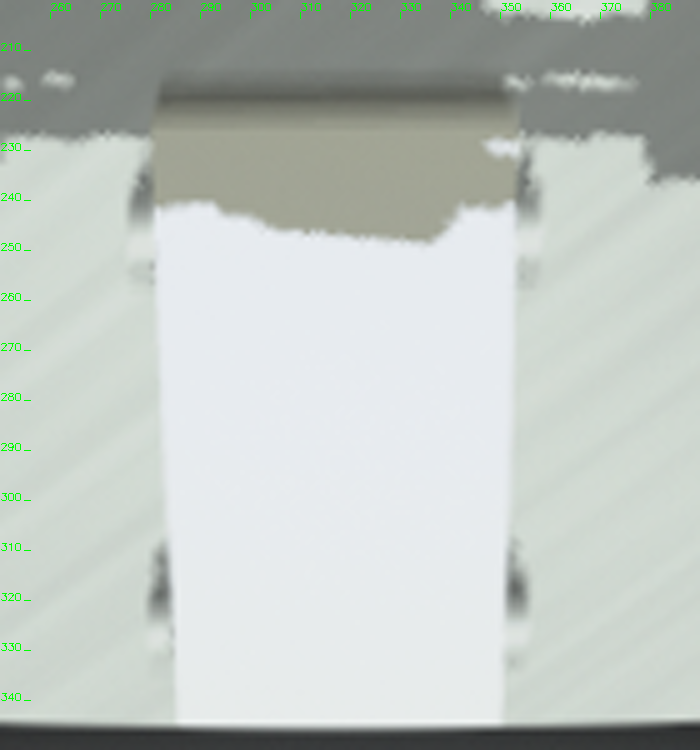

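```bash
python3 - <<'E'
from h import *
z=np.load('w1.npz');K,T=z['K'],z['T']
P=wback(K,T,[[277.5,244.5],[354.5,244.5],[281.5,321],[350.5,321]],10)
print(P,P[:2].mean(0),P[2:].mean(0))
d=P[2:].mean(0)-P[:2].mean(0);print(np.linalg.norm(d),np.degrees(np.arctan2(d[1],d[0])))
plan([*P[:2].mean(0)[:2],2.5],90+np.degrees(np.arctan2(d[1],d[0])))
E
```

```text
[[419.33 279.07  10.  ]
 [454.2  322.13  10.  ]
 [468.41 240.36  10.  ]
 [502.28 282.17  10.  ]] [436.76 300.6   10.  ] [485.35 261.27  10.  ]
62.50661558164776 -38.9939187333186
at [441.32 295.86  93.77] ytool 50.95
 shift now-axes units [ 1.83  0.02 -0.13]
 turn units (tool x down => -yaw) -0.007000356677707487
 shift after-turn axes units [ 1.83  0.02 -0.13]
```

>>> {"name": "step_arm", "arguments": {
  "steps": [
    [0.3,0.02,-0.13,0],
    [0.4,0,0,0],
    [0.4,0,0,0],
    [0.4,0,0,0],
    [0.2,0,0,0],
    [0.1,0,0,0],
    [0,0,0,0]
  ]
}}

```text
t: 3.02
eef_pos: [433.8, 304.1, 4.6]
tcp_rot: [-3.102, 1.571, 2.501]
ft_force: [-0.3, 0.2, -0.2]
opening: 0.999
```

```bash
python3 - <<'E'
from h import *
st=state();print(st['t'],st['ft_force']);plan([436.8,300.6,2.5],51,st)
E
```

```text
3.025 [-0.33  0.19 -0.23]
at [433.75 304.09   4.62] ytool 51.04
 shift now-axes units [ 0.04 -0.02  0.09]
 turn units (tool x down => -yaw) 0.005445405431419914
 shift after-turn axes units [ 0.04 -0.02  0.09]
```

>>> {"name": "step_arm", "arguments": {
  "steps": [
    [0.03,-0.02,0.08,0],
    [0,0,0,0]
  ]
}}

```text
t: 3.28
eef_pos: [436.8, 300.4, 3.5]
tcp_rot: [1.243, 1.57, 0.562]
ft_force: [0.0, 0.9, 0.6]
opening: 1.0
```

>>> {"name": "step_arm", "arguments": {
  "steps": [
    [0,0,0,0],
    [0,0,0,0],
    [0,0,0,0],
    [0,0,0,0],
    [0,0,0,0]
  ],
  "jaw": 1
}}

```text
t: 3.9
eef_pos: [436.4, 300.6, 3.2]
tcp_rot: [1.563, 1.571, 0.883]
ft_force: [0.2, 0.0, 0.7]
opening: 0.609
```

```bash
python3 - <<'E'
from h import *
st=state();print(st['t'],st['ft_force'],st['opening']*95);plan([436.8,300.6,2.5],51,st)
E
```

```text
3.9 [0.22 0.05 0.72] 57.86331086219378
at [436.44 300.6    3.17] ytool 51.03
 shift now-axes units [0.01 0.   0.01]
 turn units (tool x down => -yaw) 0.004136141982161945
 shift after-turn axes units [0.01 0.   0.01]
```

>>> {"name": "step_arm", "arguments": {
  "steps": [
    [-0.1,0,0,0],
    [-0.2,0,0,0],
    [-0.3,0,0,0],
    [-0.3,0,0,0],
    [-0.3,0,0,0],
    [-0.2,0,0,0],
    [-0.2,0,0,0],
    [-0.2,0,0,0],
    [-0.2,0,0,0],
    [-0.2,0,0,0],
    [0,0,0,0],
    [0,0,0,0]
  ]
}}

```text
t: 5.4
eef_pos: [436.3, 300.5, 112.9]
tcp_rot: [-2.23, 1.571, -2.911]
ft_force: [-0.6, -0.8, -2.5]
opening: 0.612
```

```bash
python3 - <<'E'
from h import *
st=state();print(st['t'],st['ft_force'],st['opening']*95)
s=read_camera('scene')[:,:,::-1];d=read_camera('side')[:,:,::-1]
im=np.hstack([cv2.resize(s[60:230,250:420].copy(),(400,400)),cv2.resize(d[100:270,100:270].copy(),(400,400))]);cv2.imwrite('pics/l1.png',im)
u=np.array([np.cos(np.radians(15.6)),np.sin(np.radians(15.6))]);F=np.array([538,1.5])
for a in(-70,-40,-10):plan([*(F+a*u),77],105.6,st)
E
```

```text
5.4 [-0.56 -0.85 -2.49] 58.16068835452556
at [436.29 300.48 112.95] ytool 51.03
 shift now-axes units [ 0.72 -4.51  4.53]
 turn units (tool x down => -yaw) -6.821754510917668
 shift after-turn axes units [ 0.72 -6.31 -1.05]
at [436.29 300.48 112.95] ytool 51.03
 shift now-axes units [ 0.72 -4.02  4.88]
 turn units (tool x down => -yaw) -6.821754510917668
 shift after-turn axes units [ 0.72 -6.31 -0.45]
at [436.29 300.48 112.95] ytool 51.03
 shift now-axes units [ 0.72 -3.53  5.23]
 turn units (tool x down => -yaw) -6.821754510917668
 shift after-turn axes units [ 0.72 -6.31  0.15]
```

View pics/l1.png

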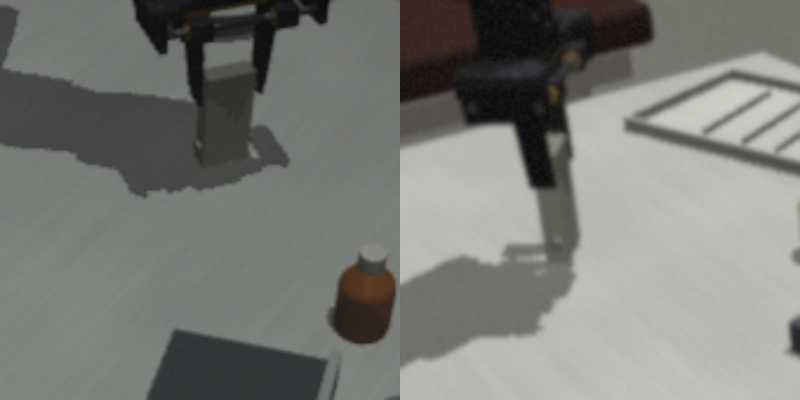

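>>> {"name": "step_arm", "arguments": {
  "steps": [
    [0,0,0,-0.4],
    [0,0,0,-0.7],
    [0,0,0,-0.9],
    [0,0,0,-0.9],
    [0,0,0,-0.9],
    [0,0,0,-0.9],
    [0,0,0,-0.9],
    [0,0,0,-0.7],
    [0,0,0,-0.52],
    [0,-0.2,0,0],
    [0,-0.4,-0.1,0],
    [0,-0.6,-0.1,0],
    [0,-0.8,-0.1,0],
    [0,-0.9,-0.1,0],
    [0,-0.9,-0.1,0],
    [0,-0.8,-0.1,0],
    [0,-0.7,-0.1,0],
    [0,-0.5,-0.05,0],
    [0,-0.3,0,0],
    [0,-0.2,0,0]
  ]
}}

```text
t: 8.0
eef_pos: [484.8, -13.9, 113.1]
tcp_rot: [1.813, 1.571, 2.083]
ft_force: [-0.9, -0.4, -2.3]
opening: 0.607
```

>>> {"name": "step_arm", "arguments": {
  "steps": [
    [0,0,0,0],
    [0,0,0,0],
    [0,0,0,0],
    [0,0,0,0]
  ]
}}

```text
t: 8.5
eef_pos: [484.9, -12.5, 113.1]
tcp_rot: [0.576, 1.571, 0.849]
ft_force: [0.2, 0.0, -2.2]
opening: 0.608
```

```bash
python3 - <<'E'
from h import *
st=state();print(st['t'],st['ft_force'],st['opening']*95)
K,T=wrist_cam(st);np.savez('w2.npz',K=K,T=T)
w=read_camera('wrist')[:,:,::-1];cv2.imwrite('pics/w2.png',w)
s=read_camera('scene')[:,:,::-1].copy();d=read_camera('side')[:,:,::-1].copy();cv2.imwrite('pics/s2.png',s);cv2.imwrite('pics/sd2.png',d)
im=np.hstack([cv2.resize(s[130:300,250:420].copy(),(400,400)),cv2.resize(d[120:290,180:350].copy(),(400,400))]);cv2.imwrite('pics/l2.png',im)
u=np.array([np.cos(np.radians(15.6)),np.sin(np.radians(15.6))]);F=np.array([538,1.5])
for a in(-40,-10):plan([*(F+a*u),78],105.6,st)
E
```

```text
8.5 [ 0.23  0.02 -2.19] 57.77073735411716
at [484.93 -12.53 113.14] ytool 105.63
 shift now-axes units [ 0.7  -0.02  0.3 ]
 turn units (tool x down => -yaw) 0.0037250741577068425
 shift after-turn axes units [ 0.7  -0.02  0.3 ]
at [484.93 -12.53 113.14] ytool 105.63
 shift now-axes units [ 0.7  -0.02  0.9 ]
 turn units (tool x down => -yaw) 0.0037250741577068425
 shift after-turn axes units [ 0.7  -0.02  0.9 ]
```

View pics/l2.png

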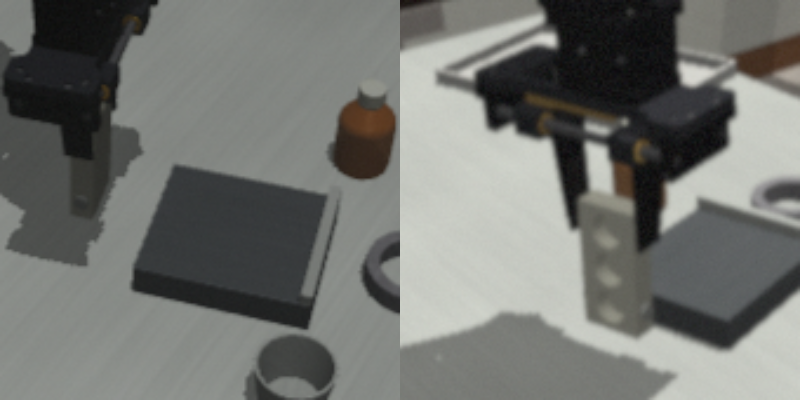

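View pics/w2.png

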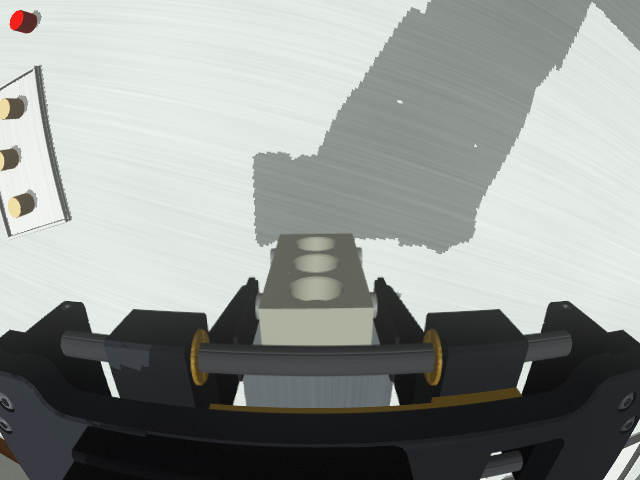

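>>> {"name": "step_arm", "arguments": {
  "steps": [
    [0.1,-0.02,0.1,0],
    [0.15,0,0.1,0],
    [0.15,0,0.1,0],
    [0.1,0,0.1,0],
    [0.1,0,0.1,0],
    [0.08,0,0.05,0],
    [0.04,0,0,0],
    [0,0,0,0],
    [0,0,0,0]
  ]
}}

```text
t: 9.78
eef_pos: [511.7, -6.6, 77.3]
tcp_rot: [-0.099, 1.571, 0.173]
ft_force: [-0.7, 0.2, 0.3]
opening: 0.609
```

```bash
python3 - <<'E'
from h import *
st=state();print(st['t'],st['ft_force'],st['opening']*95)
u=np.array([np.cos(np.radians(15.6)),np.sin(np.radians(15.6))]);F=np.array([538,1.5])
for a in(-10,):plan([*(F+a*u),77.2],105.6,st)
E
```

```text
9.775 [-0.68  0.17  0.25] 57.89088086475124
at [511.67  -6.55  77.29] ytool 105.58
 shift now-axes units [0.   0.01 0.35]
 turn units (tool x down => -yaw) -0.001969765514598265
 shift after-turn axes units [0.   0.01 0.35]
```

>>> {"name": "step_arm", "arguments": {
  "steps": [
    [-0.01,0,0.1,0],
    [0,0,0.1,0],
    [0,0,0.08,0],
    [0,0,0.04,0],
    [0,0,0.03,0],
    [0,0,0,0],
    [0,0,0,0]
  ]
}}

```text
t: 10.65
eef_pos: [528.5, -1.8, 77.6]
tcp_rot: [1.763, 1.571, 2.035]
ft_force: [0.8, 0.2, -1.7]
opening: 0.604
```

```bash
python3 - <<'E'
from h import *
st=state();print(st['t'],st['ft_force'],st['opening']*95)
u=np.array([np.cos(np.radians(15.6)),np.sin(np.radians(15.6))]);F=np.array([538,1.5])
for a in(-10,):plan([*(F+a*u),77.2],105.6,st)
s=read_camera('scene')[:,:,::-1].copy();d=read_camera('side')[:,:,::-1].copy();cv2.imwrite('pics/s3.png',s);cv2.imwrite('pics/sd3.png',d)
im=np.hstack([cv2.resize(s[140:290,270:420].copy(),(400,400),interpolation=2),cv2.resize(d[150:290,220:360].copy(),(400,400),interpolation=2)]);cv2.imwrite('pics/l3.png',im)
E
```

```text
10.65 [ 0.83  0.18 -1.68] 57.407221723605474
at [528.47  -1.83  77.62] ytool 105.59
 shift now-axes units [0.01 0.01 0.  ]
 turn units (tool x down => -yaw) -0.0017161249834245496
 shift after-turn axes units [0.01 0.01 0.  ]
```

View pics/l3.png

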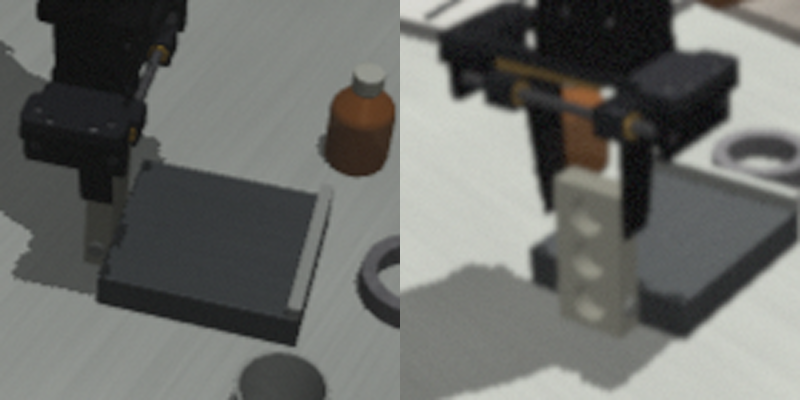

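>>> {"name": "step_arm", "arguments": {
  "steps": [
    [0.02,0,0.02,0],
    [0,0,0.03,0],
    [0,0,0,0],
    [0,0,0,0]
  ]
}}

```text
t: 11.25
eef_pos: [531.1, -1.1, 77.5]
tcp_rot: [-0.137, 1.57, 0.134]
ft_force: [-3.1, 1.1, 9.7]
opening: 0.613
```

```bash
python3 - <<'E'
from h import *
st=state();print(st['t'],st['ft_force'],st['opening']*95)
u=np.array([np.cos(np.radians(15.6)),np.sin(np.radians(15.6))]);F=np.array([538,1.5])
for a in(-10,):plan([*(F+a*u),77.2],105.6,st)
s=read_camera('scene')[:,:,::-1].copy();d=read_camera('side')[:,:,::-1].copy();cv2.imwrite('pics/s4.png',s);cv2.imwrite('pics/sd4.png',d)
crop(s,280,170,360,250,6,'a.png');crop(d,260,190,340,270,6,'b.png')
cv2.imwrite('pics/l4.png',cv2.resize(np.hstack([cv2.imread('pics/a.png'),cv2.imread('pics/b.png')]),(800,400)))
E
```

```text
11.25 [-3.1   1.05  9.7 ] 58.22897721664683
at [531.1   -1.09  77.48] ytool 105.57
 shift now-axes units [ 0.01  0.01 -0.05]
 turn units (tool x down => -yaw) -0.0034142869011546395
 shift after-turn axes units [ 0.01  0.01 -0.05]
```

View pics/l4.png

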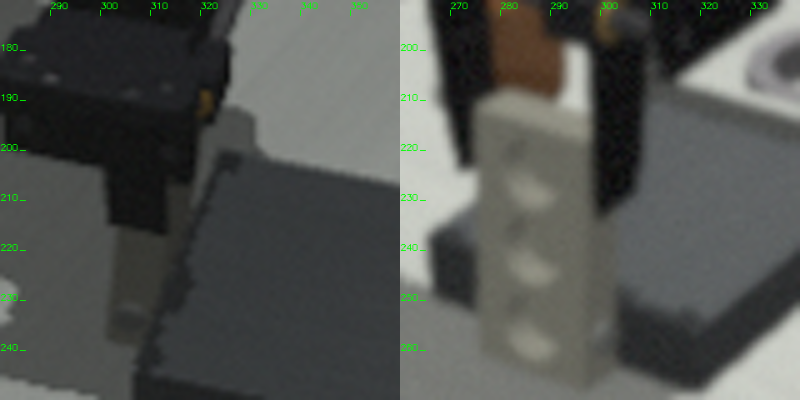

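```bash
python3 - <<'E'
from h import *
th=np.radians(np.linspace(0,90,13));x=-10*np.cos(th)+54*np.sin(th);z=10*np.sin(th)+54*np.cos(th)
print(np.c_[-np.diff(z)/50,np.diff(x)/50])
E
```

```text
[[-0.02  0.14]
 [ 0.    0.14]
 [ 0.02  0.14]
 [ 0.04  0.14]
 [ 0.06  0.13]
 [ 0.07  0.12]
 [ 0.09  0.11]
 [ 0.1   0.1 ]
 [ 0.12  0.09]
 [ 0.13  0.07]
 [ 0.13  0.05]
 [ 0.14  0.04]]
```

>>> {"name": "step_arm", "arguments": {
  "steps": [
    [-0.05,0,0.06,0],
    [-0.01,0,0.14,0],
    [0.02,0,0.14,0],
    [0.04,0,0.14,0],
    [0.06,0,0.13,0],
    [0.07,0,0.12,0],
    [0.09,0,0.11,0],
    [0.1,0,0.1,0],
    [0,0,0,0]
  ]
}}

```text
t: 12.48
eef_pos: [576.4, 11.6, 60.1]
tcp_rot: [2.666, 1.57, 2.938]
ft_force: [0.5, -0.5, -0.6]
opening: 0.608
```

```bash
python3 - <<'E'
from h import *
st=state();print(st['t'],st['ft_force'],st['opening']*95)
u=np.array([np.cos(np.radians(15.6)),np.sin(np.radians(15.6))]);F=np.array([538,1.5])+1.5*np.array([.963,.269])
plan([*(F+54*u),33.5],105.6,st);plan([*(F+95*u),33.5],105.6,st)
s=read_camera('scene')[:,:,::-1].copy();d=read_camera('side')[:,:,::-1].copy();cv2.imwrite('pics/s5.png',s);cv2.imwrite('pics/sd5.png',d)
crop(s,290,160,390,260,5,'a.png');crop(d,260,180,360,280,5,'b.png')
cv2.imwrite('pics/l5.png',cv2.resize(np.hstack([cv2.imread('pics/a.png'),cv2.imread('pics/b.png')]),(800,400)))
E
```

```text
12.475 [ 0.51 -0.51 -0.6 ] 57.731859965761636
at [576.36  11.56  60.12] ytool 105.6
 shift now-axes units [0.53 0.01 0.32]
 turn units (tool x down => -yaw) -0.0004375285116893224
 shift after-turn axes units [0.53 0.01 0.32]
at [576.36  11.56  60.12] ytool 105.6
 shift now-axes units [0.53 0.01 1.14]
 turn units (tool x down => -yaw) -0.0004375285116893224
 shift after-turn axes units [0.53 0.01 1.14]
```

View pics/l5.png

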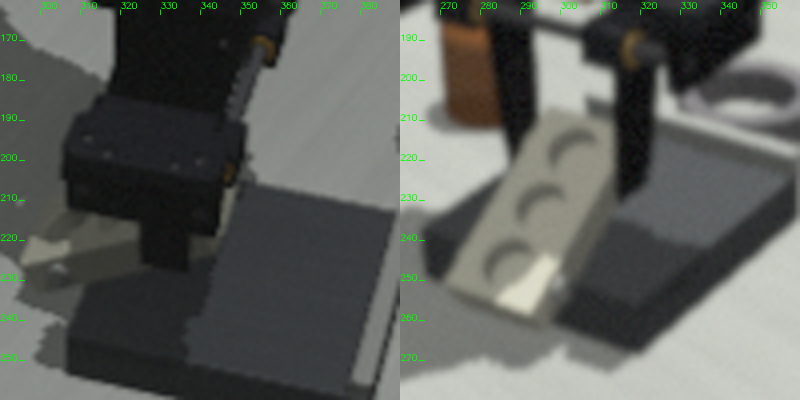

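Tipping is going as planned: wells up and the plain face on the edge. I'll carry on down and forward.

>>> {"name": "step_arm", "arguments": {
  "steps": [
    [0.11,0,0.09,0],
    [0.12,0,0.08,0],
    [0.13,0,0.07,0],
    [0.1,0,0.07,0],
    [0.02,0,0.1,0],
    [0,0,0.15,0],
    [0,0,0.2,0],
    [0,0,0.2,0],
    [0,0,0.12,0],
    [0,0,0.06,0],
    [0,0,0,0]
  ]
}}

```text
t: 13.95
eef_pos: [631.3, 26.9, 36.6]
tcp_rot: [0.045, 1.57, 0.317]
ft_force: [1.3, 0.5, -1.1]
opening: 0.612
```

```bash
python3 - <<'E'
from h import *
st=state();print(st['t'],st['ft_force'],st['opening']*95)
u=np.array([np.cos(np.radians(15.6)),np.sin(np.radians(15.6))]);F=np.array([538,1.5])+1.5*np.array([.963,.269])
plan([*(F+95*u),33.5],105.6,st)
s=read_camera('scene')[:,:,::-1].copy();d=read_camera('side')[:,:,::-1].copy();cv2.imwrite('pics/s6.png',s);cv2.imwrite('pics/sd6.png',d)
crop(s,290,160,390,260,5,'a.png');crop(d,260,180,360,280,5,'b.png')
cv2.imwrite('pics/l6.png',cv2.resize(np.hstack([cv2.imread('pics/a.png'),cv2.imread('pics/b.png')]),(800,400)))
E
```

```text
13.95 [ 1.25  0.5  -1.07] 58.1016153270777
at [631.34  26.88  36.63] ytool 105.59
 shift now-axes units [ 0.06  0.01 -0.  ]
 turn units (tool x down => -yaw) -0.001248004735689534
 shift after-turn axes units [ 0.06  0.01 -0.  ]
```

View pics/l6.png

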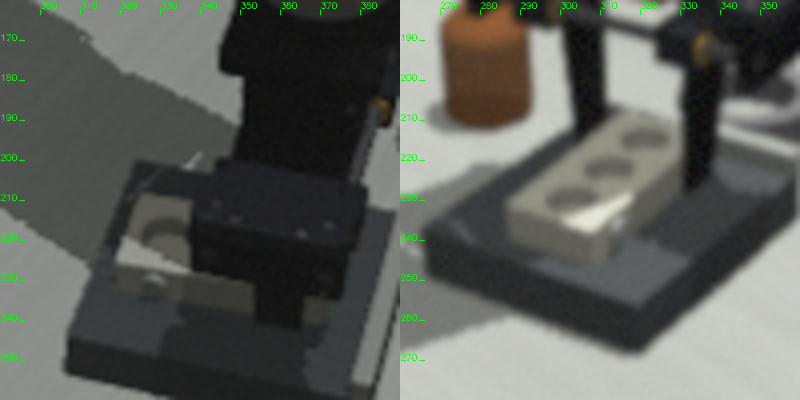

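>>> {"name": "step_arm", "arguments": {
  "steps": [
    [0.03,0,0,0],
    [0.02,0,0,0],
    [0,0,0,0]
  ]
}}

```text
t: 14.42
eef_pos: [631.0, 26.7, 34.0]
tcp_rot: [2.449, 1.571, 2.721]
ft_force: [0.1, 1.1, -1.7]
opening: 0.613
```

>>> {"name": "step_arm", "arguments": {
  "steps": [
    [0,0,0,0],
    [0,0,0,0],
    [0,0,0,0]
  ],
  "jaw": 0.15
}}

```text
t: 14.8
eef_pos: [631.2, 26.8, 34.2]
tcp_rot: [0.377, 1.571, 0.649]
ft_force: [0.9, -0.4, 0.2]
opening: 0.832
```

>>> {"name": "step_arm", "arguments": {
  "steps": [
    [-0.3,0,0,0],
    [-0.6,0,0,0],
    [-0.8,0,0,0],
    [-0.6,0,-0.4,0],
    [-0.2,0,-0.6,0],
    [0,0,-0.6,0],
    [0,0,-0.5,0]
  ]
}}

```text
t: 15.68
eef_pos: [529.1, -1.7, 160.4]
tcp_rot: [-0.356, 1.569, -0.084]
ft_force: [0.6, 0.2, -0.4]
opening: 0.85
```

```bash
python3 - <<'E'
from h import *
st=state();print(st['t'],st['eef_pos'],st['ft_force'],st['opening']*95)
K,T=wrist_cam(st);np.savez('w3.npz',K=K,T=T)
w=read_camera('wrist')[:,:,::-1];cv2.imwrite('pics/w3.png',w)
s=read_camera('scene')[:,:,::-1].copy();d=read_camera('side')[:,:,::-1].copy();cv2.imwrite('pics/s7.png',s);cv2.imwrite('pics/sd7.png',d)
crop(s,290,160,390,260,5,'a.png');crop(d,260,180,360,280,5,'b.png')
cv2.imwrite('pics/l7.png',cv2.resize(np.hstack([cv2.imread('pics/a.png'),cv2.imread('pics/b.png')]),(800,400)))
E
```

```text
15.675 [529.08  -1.65 160.44] [ 0.6   0.2  -0.37] 80.78090953767594
```

View pics/l7.png

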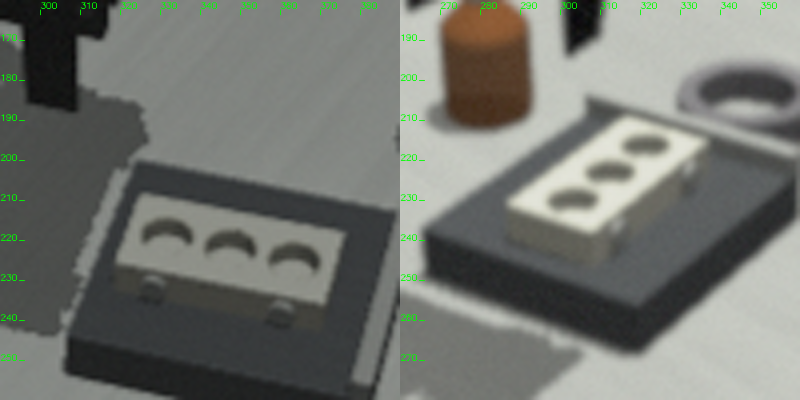

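View pics/w3.png

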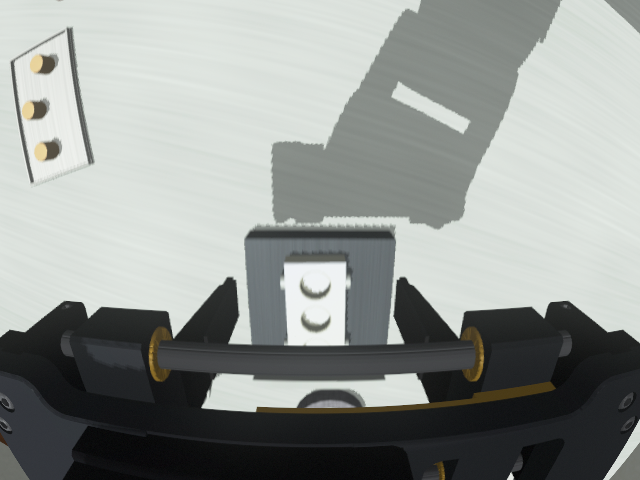

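```bash
python3 - <<'E'
from h import *
print(back('scene',[[331.7,218.3],[347.6,221.3],[363.5,225]],50));print(back('side',[[303.2,230],[312.4,222.9],[321.4,216.2]],50))
s=cv2.imread('pics/s7.png');crop(s,310,200,380,250,10,'a7.png')
s=cv2.imread('pics/s7.png');crop(s,140,295,250,365,7,'t7.png')
st=state();plan([455,-300,110],116-180,st);plan([489.0,-316.5,60],116-180,st)
E
```

```text
[[571.57   8.91  50.  ]
 [602.21  18.22  50.  ]
 [633.44  25.78  50.  ]]
[[570.27   7.16  50.  ]
 [600.95  16.43  50.  ]
 [631.74  25.16  50.  ]]
at [529.91  -1.61 160.38] ytool 105.55
 shift now-axes units [ 1.01 -5.35 -3.04]
 turn units (tool x down => -yaw) 21.194184297265505
 shift after-turn axes units [1.01 4.71 3.96]
at [529.91  -1.61 160.38] ytool 105.55
 shift now-axes units [ 2.01 -5.85 -2.48]
 turn units (tool x down => -yaw) 21.194184297265505
 shift after-turn axes units [2.01 5.3  3.49]
```

View pics/a7.png

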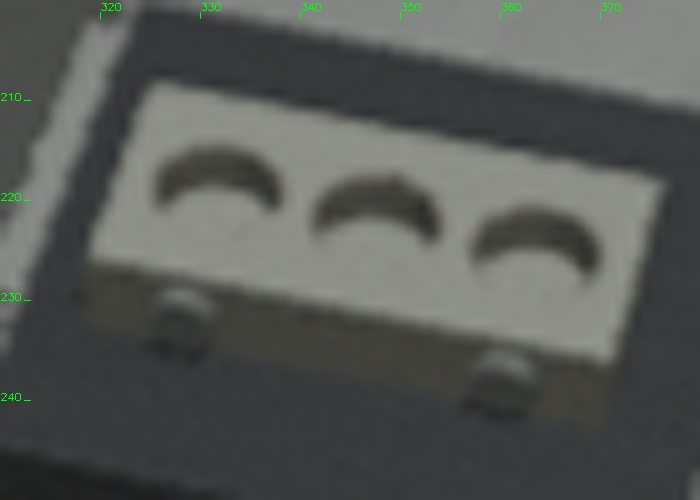

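>>> {"name": "step_arm", "arguments": {
  "steps": [
    [0,-0.3,-0.12,0],
    [0,-0.5,-0.22,0],
    [0.1,-0.8,-0.34,0],
    [0.1,-0.8,-0.34,0],
    [0.2,-0.8,-0.34,0],
    [0.2,-0.8,-0.34,0],
    [0.2,-0.7,-0.3,0],
    [0.2,-0.6,-0.25,0],
    [0.1,-0.4,-0.15,0],
    [0.1,-0.15,-0.08,0],
    [0,0,0,0],
    [0,0,0,0],
    [0,0,0,0]
  ],
  "jaw": 0.45
}}

```text
t: 17.45
eef_pos: [489.5, -315.8, 99.5]
tcp_rot: [-0.745, 1.57, -0.472]
ft_force: [0.0, 0.3, 0.6]
opening: 0.555
```

```bash
python3 - <<'E'
from h import *
st=state();print(st['t'],st['eef_pos'],st['joints'],st['opening']*95)
K,T=wrist_cam(st);np.savez('w4.npz',K=K,T=T)
w=read_camera('wrist')[:,:,::-1].copy();cv2.imwrite('pics/w4.png',w)
B=[[438.5,-317.5],[487,-316.5],[524.5,-289.5]]
print(wproj(K,T,[[*b,25] for b in B]))
E
```

```text
17.45 [ 489.5  -315.81   99.5 ] [-0.69  0.57  1.78  0.    0.79 -2.53] 52.727271221321246
[[332.57 180.93]
 [314.36 248.57]
 [336.13 304.78]]
```

View pics/w4.png

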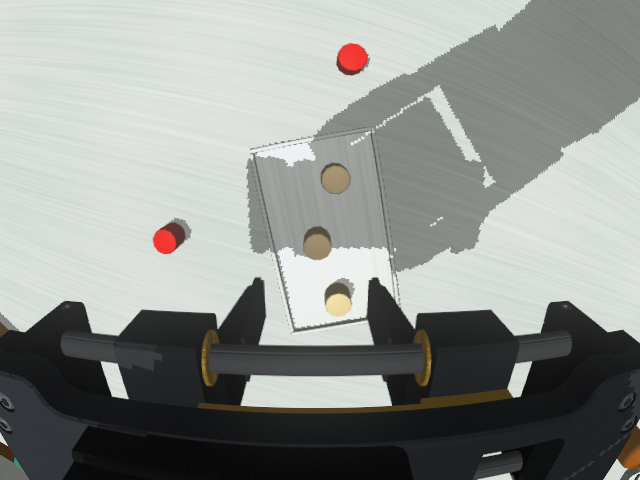

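The wrist picture shows the tray with three tan boluses at about (335,178), (317,243) and (338,303). The red decoys are outside the tray at (352,58) and (168,240). I'll enlarge it for precise readings.

```bash
python3 - <<'E'
from h import *
im=cv2.imread('pics/w4.png');crop(im,290,155,370,325,4.5,'w4c.png')
print(state()['t'])
E
```

```text
17.5
```

View pics/w4c.png

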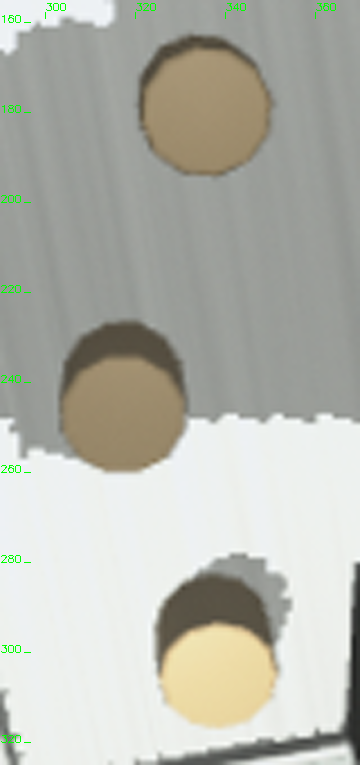

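```bash
python3 - <<'E'
from h import *
z=np.load('w4.npz');K,T=z['K'],z['T']
B=wback(K,T,[[335.8,179.4],[317.3,247],[338.5,305]],25);print(B)
for b in B: plan([*b[:2],15],105.6)
E
```

```text
[[ 436.93 -315.73   25.  ]
 [ 485.35 -314.85   25.  ]
 [ 524.22 -287.77   25.  ]]
at [ 489.48 -315.86   99.45] ytool 105.64
 shift now-axes units [ 1.69  0.29 -1.01]
 turn units (tool x down => -yaw) 0.005194118350843269
 shift after-turn axes units [ 1.69  0.29 -1.01]
at [ 489.48 -315.86   99.45] ytool 105.64
 shift now-axes units [ 1.69  0.04 -0.07]
 turn units (tool x down => -yaw) 0.005194118350843269
 shift after-turn axes units [ 1.69  0.04 -0.07]
at [ 489.48 -315.86   99.45] ytool 105.64
 shift now-axes units [1.69 0.35 0.82]
 turn units (tool x down => -yaw) 0.005194118350843269
 shift after-turn axes units [1.69 0.35 0.82]
```

>>> {"name": "step_arm", "arguments": {
  "steps": [
    [0.3,0.03,-0.06,0],
    [0.5,0,0,0],
    [0.5,0,0,0],
    [0.3,0,0,0],
    [0.1,0,0,0],
    [0,0,0,0],
    [0,0,0,0]
  ]
}}

```text
t: 18.38
eef_pos: [486.2, -316.0, 14.8]
tcp_rot: [-0.897, 1.57, -0.625]
ft_force: [-0.2, 0.2, -0.3]
opening: 0.55
```

>>> {"name": "step_arm", "arguments": {
  "steps": [
    [0,0,0,0],
    [0,0,0,0],
    [0,0,0,0],
    [0,0,0,0]
  ],
  "jaw": 1
}}

```text
t: 18.88
eef_pos: [485.9, -315.8, 14.2]
tcp_rot: [0.222, 1.571, 0.494]
ft_force: [0.5, 0.2, 0.8]
opening: 0.202
```

```bash
python3 - <<'E'
from h import *
st=state();print(st['t'],st['eef_pos'],st['ft_force'],st['opening']*95)
e=np.array(st['eef_pos']);plan([e[0],e[1],120],105.6,st);plan([631.5,26.2,75],105.6,st)
E
```

```text
18.875 [ 485.9  -315.83   14.16] [0.51 0.19 0.8 ] 19.18120644987279
at [ 485.9  -315.83   14.16] ytool 105.59
 shift now-axes units [-2.12  0.    0.  ]
 turn units (tool x down => -yaw) -0.0015475964751985316
 shift after-turn axes units [-2.12  0.    0.  ]
at [ 485.9  -315.83   14.16] ytool 105.59
 shift now-axes units [-1.22  5.81  4.64]
 turn units (tool x down => -yaw) -0.0015475964751985316
 shift after-turn axes units [-1.22  5.81  4.64]
```

>>> {"name": "step_arm", "arguments": {
  "steps": [
    [-0.3,0,0,0],
    [-0.6,0,0,0],
    [-0.6,0.3,0.24,0],
    [-0.2,0.5,0.4,0],
    [0,0.7,0.56,0],
    [0,0.8,0.64,0],
    [0,0.8,0.64,0],
    [0,0.8,0.64,0],
    [0,0.7,0.56,0],
    [0,0.6,0.48,0],
    [0.1,0.4,0.32,0],
    [0.2,0.2,0.16,0],
    [0.2,0,0,0],
    [0,0,0,0],
    [0,0,0,0]
  ]
}}

```text
t: 20.75
eef_pos: [631.3, 25.0, 74.2]
tcp_rot: [2.406, 1.571, 2.677]
ft_force: [0.2, -0.2, -1.1]
opening: 0.197
```

```bash
python3 - <<'E'
from h import *
st=state();print(st['t'],st['eef_pos'],st['ft_force'],st['opening']*95)
plan([631.3,26.4,52.5],105.6,st)
K,T=wrist_cam(st);np.savez('w5.npz',K=K,T=T)
w=read_camera('wrist')[:,:,::-1].copy();cv2.imwrite('pics/w5.png',w);crop(w,240,200,400,345,4.5,'w5c.png')
s=read_camera('scene')[:,:,::-1].copy();d=read_camera('side')[:,:,::-1].copy();cv2.imwrite('pics/s8.png',s);cv2.imwrite('pics/sd8.png',d)
crop(s,310,180,390,250,5,'a.png');crop(d,270,170,350,240,5,'b.png')
cv2.imwrite('pics/l8.png',np.hstack([cv2.imread('pics/a.png'),cv2.imread('pics/b.png')]))
E
```

```text
20.75 [631.3   24.96  74.24] [ 0.18 -0.2  -1.08] 18.75144717436855
at [631.3   24.96  74.24] ytool 105.53
 shift now-axes units [0.43 0.03 0.01]
 turn units (tool x down => -yaw) -0.008954800446240085
 shift after-turn axes units [0.43 0.03 0.01]
```

View pics/l8.png

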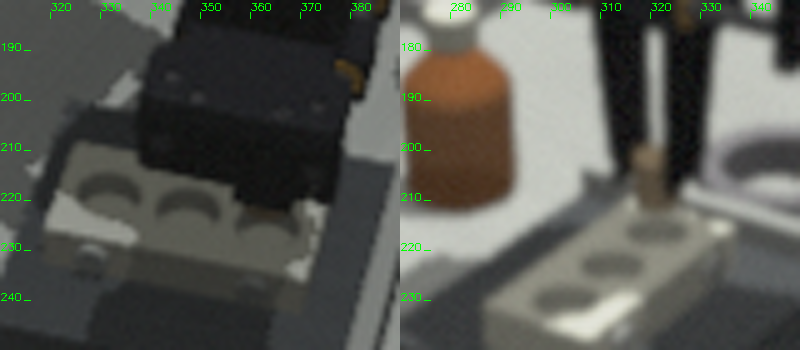

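View pics/w5c.png

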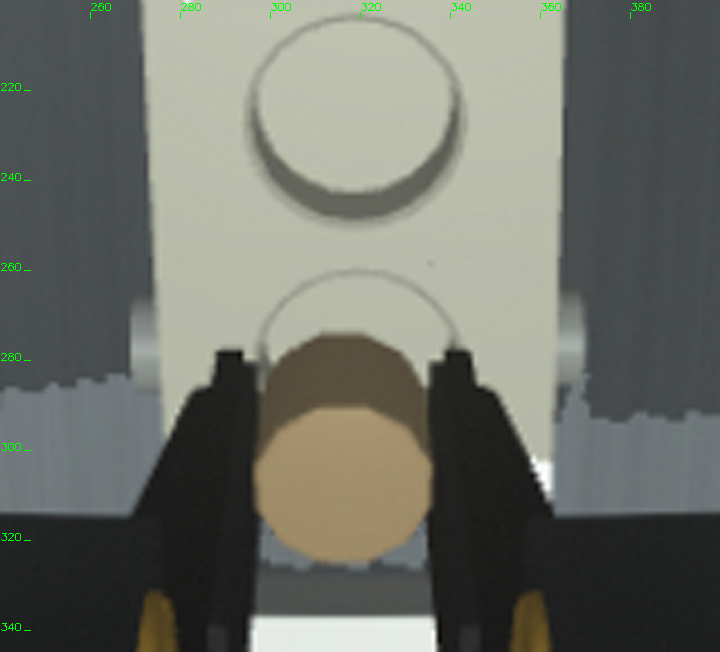

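```bash
python3 - <<'E'
from h import *
z=np.load('w5.npz');K,T=z['K'],z['T']
m=wback(K,T,[[319.2,226.3]],50)[0];k=wback(K,T,[[271.8,276.2],[367.1,276.2]],40);far=wback(K,T,[[319.5,260]],50)[0]
u=np.array([np.cos(np.radians(15.6)),np.sin(np.radians(15.6)),0])
print(m,m+32*u,k,k.mean(0),far+12.5*u)
b=wback(K,T,[[316.3,200+485/4.5]],74.2+11)[0];print('bolus top',b)
plan([631.3,26.4,52.5],105.6)
E
```

```text
[600.16  19.29  50.  ] [630.98  27.9   50.  ] [[639.66   1.13  40.  ]
 [624.51  55.92  40.  ]] [632.09  28.53  40.  ] [630.75  28.03  50.  ]
bolus top [630.52  26.05  85.2 ]
at [631.49  25.32  74.46] ytool 105.55
 shift now-axes units [0.44 0.02 0.  ]
 turn units (tool x down => -yaw) -0.0063647363907080035
 shift after-turn axes units [0.44 0.02 0.  ]
```

>>> {"name": "step_arm", "arguments": {
  "steps": [
    [0.1,0.035,0,0],
    [0.15,0,0,0],
    [0.12,0,0,0],
    [0.06,0,0,0],
    [0,0,0,0],
    [0,0,0,0]
  ]
}}

```text
t: 21.65
eef_pos: [631.1, 27.5, 52.8]
tcp_rot: [-0.09, 1.57, 0.182]
ft_force: [-0.3, 0.1, 0.0]
opening: 0.197
```

```bash
python3 - <<'E'
from h import *
st=state();print(st['t'],st['eef_pos'],st['ft_force'],st['opening']*95)
w=read_camera('wrist')[:,:,::-1].copy();crop(w,240,200,400,345,4.5,'w6c.png')
E
```

```text
21.65 [631.07  27.52  52.78] [-0.32  0.1   0.03] 18.69649528576616
```

View pics/w6c.png

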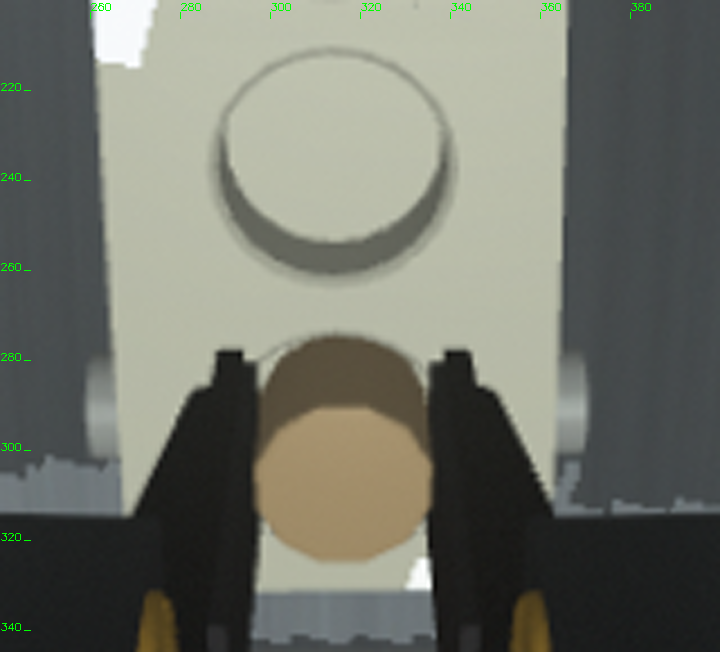

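>>> {"name": "step_arm", "arguments": {
  "steps": [
    [0,0,0,0],
    [0,0,0,0],
    [0,0,0,0]
  ],
  "jaw": 0.5
}}

```text
t: 22.08
eef_pos: [631.0, 27.5, 52.7]
tcp_rot: [0.418, 1.571, 0.69]
ft_force: [-0.7, -0.2, 0.6]
opening: 0.453
```

>>> {"name": "step_arm", "arguments": {
  "steps": [
    [-0.3,0,0,0],
    [-0.6,0,0,0],
    [-0.4,-0.2,-0.15,0],
    [0,-0.4,-0.3,0],
    [0,-0.7,-0.45,0],
    [0,-0.8,-0.5,0],
    [0,-0.9,-0.55,0],
    [0,-0.9,-0.55,0],
    [0,-0.8,-0.5,0],
    [0.1,-0.5,-0.35,0],
    [0.3,-0.3,-0.25,0],
    [0.3,0,0,0],
    [0,0,0,0],
    [0,0,0,0]
  ]
}}

```text
t: 23.82
eef_pos: [531.9, -284.8, 82.6]
tcp_rot: [1.722, 1.57, 1.995]
ft_force: [0.2, 0.4, 0.6]
opening: 0.501
```

```bash
python3 - <<'E'
from h import *
st=state();print(st['t'],st['eef_pos'],st['ft_force'],st['opening']*95)
for p in([524.2,-288.5,14.5],[437.5,-316.5,14.5]):plan(p,105.6,st)
s=read_camera('scene')[:,:,::-1].copy();d=read_camera('side')[:,:,::-1].copy()
crop(s,310,180,390,250,5,'a.png');crop(d,270,190,350,260,5,'b.png')
cv2.imwrite('pics/l9.png',np.hstack([cv2.imread('pics/a.png'),cv2.imread('pics/b.png')]))
E
```

```text
23.825 [ 531.94 -284.75   82.61] [0.22 0.36 0.56] 47.560697435092194
at [ 531.94 -284.75   82.61] ytool 105.67
 shift now-axes units [ 1.36 -0.03 -0.17]
 turn units (tool x down => -yaw) 0.00829591220206538
 shift after-turn axes units [ 1.36 -0.03 -0.17]
at [ 531.94 -284.75   82.61] ytool 105.67
 shift now-axes units [ 1.36 -0.1  -1.99]
 turn units (tool x down => -yaw) 0.00829591220206538
 shift after-turn axes units [ 1.36 -0.1  -1.99]
```

View pics/l9.png

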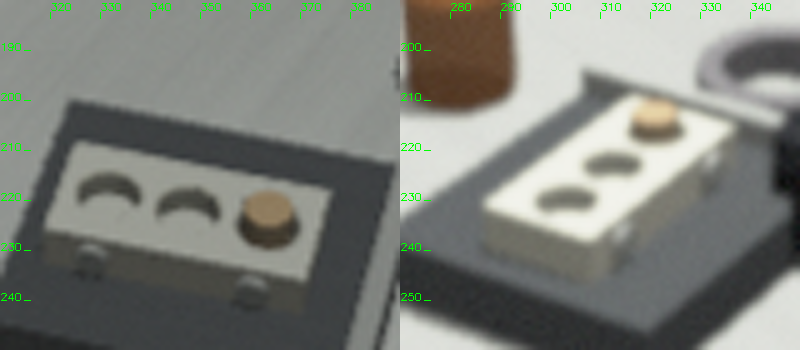

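The first bolus stands in the far well, and the block hasn't moved. Now the second bolus.

>>> {"name": "step_arm", "arguments": {
  "steps": [
    [0.2,-0.03,-0.16,0],
    [0.3,0,0,0],
    [0.4,0,0,0],
    [0.3,0,0,0],
    [0.15,0,0,0],
    [0,0,0,0],
    [0,0,0,0]
  ]
}}

```text
t: 24.8
eef_pos: [524.4, -289.5, 15.5]
tcp_rot: [-0.77, 1.57, -0.498]
ft_force: [-0.0, -0.1, -0.3]
opening: 0.496
```

>>> {"name": "step_arm", "arguments": {
  "steps": [
    [0,0,0,0],
    [0,0,0,0],
    [0,0,0,0],
    [0,0,0,0]
  ],
  "jaw": 1
}}

```text
t: 25.3
eef_pos: [524.2, -289.3, 15.2]
tcp_rot: [-0.367, 1.571, -0.095]
ft_force: [-0.5, 0.2, 2.2]
opening: 0.194
```

```bash
python3 - <<'E'
from h import *
st=state();print(st['t'],st['eef_pos'],st['ft_force'],st['opening']*95)
plan([600.3,18.3,75],105.6,st)
E
```

```text
25.3 [ 524.22 -289.35   15.23] [-0.47  0.16  2.16] 18.41488557442661
at [ 524.22 -289.35   15.23] ytool 105.59
 shift now-axes units [-1.2   5.52  3.12]
 turn units (tool x down => -yaw) -0.0016502816542711685
 shift after-turn axes units [-1.2   5.52  3.12]
```

>>> {"name": "step_arm", "arguments": {
  "steps": [
    [-0.3,0,0,0],
    [-0.6,0,0,0],
    [-0.6,0.3,0.17,0],
    [-0.2,0.5,0.28,0],
    [0,0.7,0.4,0],
    [0,0.8,0.45,0],
    [0,0.8,0.45,0],
    [0,0.8,0.45,0],
    [0,0.7,0.4,0],
    [0,0.5,0.28,0],
    [0.1,0.3,0.17,0],
    [0.2,0.12,0.07,0],
    [0.2,0,0,0],
    [0,0,0,0],
    [0,0,0,0]
  ]
}}

```text
t: 27.18
eef_pos: [600.2, 17.7, 75.1]
tcp_rot: [2.568, 1.571, 2.839]
ft_force: [0.3, 0.6, 0.3]
opening: 0.197
```

```bash
python3 - <<'E'
from h import *
st=state();print(st['t'],st['eef_pos'],st['ft_force'],st['opening']*95)
plan([600.3,18.6,53.5],105.6,st)
w=read_camera('wrist')[:,:,::-1].copy();crop(w,240,200,400,345,4.5,'w7c.png')
E
```

```text
27.175 [600.23  17.7   75.06] [0.29 0.56 0.33] 18.693543714853956
at [600.23  17.7   75.06] ytool 105.53
 shift now-axes units [0.43 0.02 0.01]
 turn units (tool x down => -yaw) -0.008282215756057809
 shift after-turn axes units [0.43 0.02 0.01]
```

View pics/w7c.png

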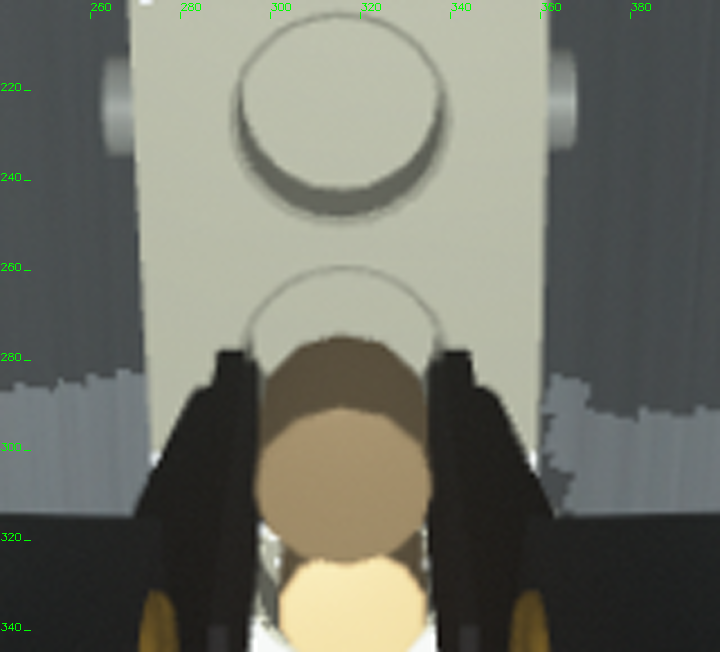

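>>> {"name": "step_arm", "arguments": {
  "steps": [
    [0.1,0,0,0],
    [0.15,0,0,0],
    [0.12,0,0,0],
    [0.06,0,0,0],
    [0,0,0,0],
    [0,0,0,0]
  ]
}}

```text
t: 27.98
eef_pos: [600.4, 18.5, 53.8]
tcp_rot: [0.018, 1.571, 0.29]
ft_force: [0.5, -0.8, 0.1]
opening: 0.197
```

>>> {"name": "step_arm", "arguments": {
  "steps": [
    [0,0,0,0],
    [0,0,0,0],
    [0,0,0,0]
  ],
  "jaw": 0.5
}}

```text
t: 28.35
eef_pos: [600.3, 18.4, 53.7]
tcp_rot: [0.013, 1.571, 0.285]
ft_force: [0.0, -0.3, 0.9]
opening: 0.452
```

>>> {"name": "step_arm", "arguments": {
  "steps": [
    [-0.3,0,0,0],
    [-0.6,0,0,0],
    [-0.4,-0.2,-0.15,0],
    [0,-0.4,-0.35,0],
    [0,-0.7,-0.6,0],
    [0,-0.8,-0.7,0],
    [0,-0.9,-0.75,0],
    [0,-0.9,-0.75,0],
    [0,-0.8,-0.7,0],
    [0.1,-0.5,-0.45,0],
    [0.3,-0.3,-0.25,0],
    [0.3,0,0,0],
    [0,0,0,0],
    [0,0,0,0]
  ]
}}

```text
t: 30.1
eef_pos: [448.3, -308.6, 83.6]
tcp_rot: [1.771, 1.57, 2.045]
ft_force: [-0.3, -0.4, -0.5]
opening: 0.5
```

```bash
python3 - <<'E'
from h import *
st=state();print(st['t'],st['eef_pos'],st['ft_force'],st['opening']*95)
plan([437.5,-316.7,14.5],105.6,st)
s=read_camera('scene')[:,:,::-1].copy();d=read_camera('side')[:,:,::-1].copy()
crop(s,310,180,390,250,5,'a.png');crop(d,270,190,350,260,5,'b.png')
cv2.imwrite('pics/l10.png',np.hstack([cv2.imread('pics/a.png'),cv2.imread('pics/b.png')]))
E
```

```text
30.1 [ 448.33 -308.65   83.55] [-0.27 -0.38 -0.53] 47.493091327525775
at [ 448.33 -308.65   83.55] ytool 105.67
 shift now-axes units [ 1.38 -0.1  -0.25]
 turn units (tool x down => -yaw) 0.008975480520522439
 shift after-turn axes units [ 1.38 -0.1  -0.25]
```

View pics/l10.png

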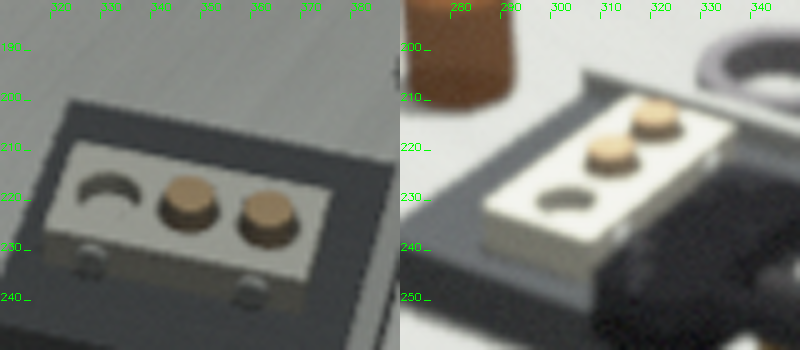

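Two are seated. Now the third.

>>> {"name": "step_arm", "arguments": {
  "steps": [
    [0.2,-0.08,-0.24,0],
    [0.3,0,0,0],
    [0.4,0,0,0],
    [0.3,0,0,0],
    [0.17,0,0,0],
    [0,0,0,0],
    [0,0,0,0]
  ]
}}

```text
t: 31.08
eef_pos: [437.5, -316.8, 15.4]
tcp_rot: [-0.871, 1.57, -0.599]
ft_force: [0.9, -0.2, -0.2]
opening: 0.499
```

>>> {"name": "step_arm", "arguments": {
  "steps": [
    [0,0,0,0],
    [0,0,0,0],
    [0,0,0,0],
    [0,0,0,0]
  ],
  "jaw": 1
}}

```text
t: 31.58
eef_pos: [437.4, -316.7, 15.2]
tcp_rot: [-0.444, 1.571, -0.172]
ft_force: [-0.0, -0.5, 1.5]
opening: 0.193
```

```bash
python3 - <<'E'
from h import *
st=state();print(st['t'],st['eef_pos'],st['ft_force'],st['opening']*95)
plan([569.5,10,75],105.6,st)
E
```

```text
31.575 [ 437.37 -316.67   15.23] [-0.02 -0.51  1.51] 18.364756589904303
at [ 437.37 -316.67   15.23] ytool 105.59
 shift now-axes units [-1.2   5.58  4.3 ]
 turn units (tool x down => -yaw) -0.0016553990680243658
 shift after-turn axes units [-1.2   5.58  4.3 ]
```

>>> {"name": "step_arm", "arguments": {
  "steps": [
    [-0.3,0,0,0],
    [-0.6,0,0,0],
    [-0.6,0.3,0.23,0],
    [-0.2,0.5,0.39,0],
    [0,0.7,0.54,0],
    [0,0.8,0.62,0],
    [0,0.8,0.62,0],
    [0,0.8,0.62,0],
    [0,0.7,0.54,0],
    [0,0.5,0.38,0],
    [0.1,0.32,0.24,0],
    [0.2,0.16,0.12,0],
    [0.2,0,0,0],
    [0,0,0,0],
    [0,0,0,0]
  ]
}}

```text
t: 33.45
eef_pos: [569.3, 9.1, 75.1]
tcp_rot: [2.619, 1.571, 2.89]
ft_force: [-0.3, 0.0, -0.1]
opening: 0.197
```

```bash
python3 - <<'E'
from h import *
st=state();print(st['t'],st['eef_pos'],st['ft_force'],st['opening']*95)
plan([569.5,9.9,53.5],105.6,st)
w=read_camera('wrist')[:,:,::-1].copy();crop(w,240,200,400,345,4.5,'w8c.png')
E
```

```text
33.45 [569.33   9.1   75.09] [-0.28  0.01 -0.06] 18.714745852992188
at [569.33   9.1   75.09] ytool 105.53
 shift now-axes units [0.43 0.01 0.01]
 turn units (tool x down => -yaw) -0.008425037644499866
 shift after-turn axes units [0.43 0.01 0.01]
```

View pics/w8c.png

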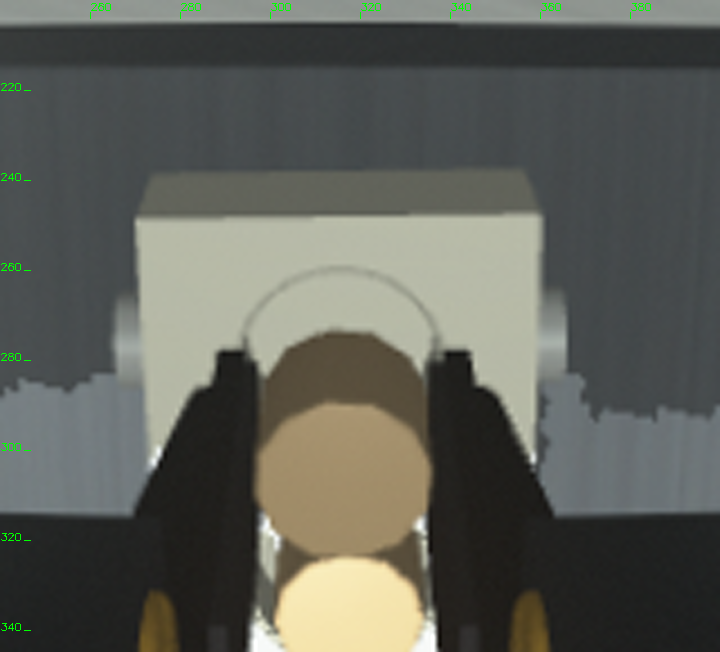

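>>> {"name": "step_arm", "arguments": {
  "steps": [
    [0.1,-0.01,0,0],
    [0.15,0,0,0],
    [0.12,0,0,0],
    [0.06,0,0,0],
    [0,0,0,0],
    [0,0,0,0]
  ]
}}

```text
t: 34.25
eef_pos: [569.6, 9.4, 53.7]
tcp_rot: [0.005, 1.571, 0.278]
ft_force: [-0.5, 0.0, -0.0]
opening: 0.196
```

>>> {"name": "step_arm", "arguments": {
  "steps": [
    [0,0,0,0],
    [0,0,0,0],
    [0,0,0,0]
  ],
  "jaw": 0.5
}}

```text
t: 34.62
eef_pos: [569.6, 9.4, 53.7]
tcp_rot: [0.097, 1.571, 0.369]
ft_force: [-0.3, -0.4, -0.0]
opening: 0.456
```

>>> {"name": "step_arm", "arguments": {
  "steps": [
    [-0.2,0,0,0],
    [-0.5,0,0,0],
    [-0.8,0,0,0],
    [-0.8,0,0,0],
    [-0.6,0,-0.4,0],
    [-0.2,0,-0.6,0],
    [0,0,-0.6,0],
    [0,0,-0.4,0],
    [0,0,0,0],
    [0,0,0,0]
  ]
}}

```text
t: 35.88
eef_pos: [474.0, -17.5, 209.1]
tcp_rot: [-0.322, 1.57, -0.05]
ft_force: [-0.6, -0.3, -0.6]
opening: 0.498
```

```bash
python3 - <<'E'
from h import *
st=state();print(st['t'],st['eef_pos'],st['ft_force'],st['opening']*95)
s=read_camera('scene')[:,:,::-1].copy();d=read_camera('side')[:,:,::-1].copy();cv2.imwrite('pics/s11.png',s)
crop(s,310,180,390,250,5,'a.png');crop(d,270,190,350,260,5,'b.png')
cv2.imwrite('pics/l11.png',np.hstack([cv2.imread('pics/a.png'),cv2.imread('pics/b.png')]))
E
```

```text
35.875 [474.01 -17.48 209.1 ] [-0.58 -0.27 -0.59] 47.29954812050243
```

View pics/l11.png

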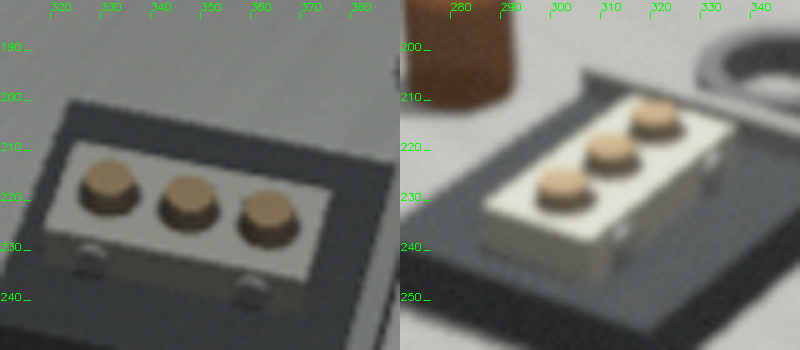

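View pics/s11.png

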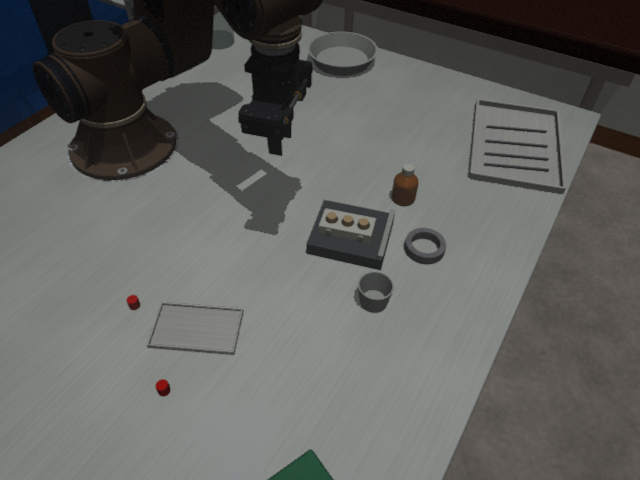

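All three boluses stand in the wells. The bottle (404,187), cup (375,291), roll (425,245) and red decoys are at their starting pixels, and the gripper is clear of everything.

```bash
python3 -c "
from cell import *
print(job_done())"
```

```text
the job is handed in; nothing more can be done
None
```

I handed the job in at about 36 s, with the block flat on the step, wells up, and one bolus standing in each well.

I pinched the block by one knob pair and lifted it so that it hung on end. I stood it on the counter with its plain face against the front of the step; the contact forces were about 10 N down and 3 N against the face. Then I tipped it over the edge and drew it fully onto the deck. Each bolus was lowered until it was most of the way into its well, with no contact force, and then released.

**Last checks:** The final scene and side pictures show the block wholly on the step, with all three boluses upright and evenly proud. The scene picture shows the bottle, cup, roll and red decoys where they started. The gripper was clear of everything and the wrist force was near zero.

**Disagreements:** The cameras and the grip position differed by up to about 3 mm on where the far well was, which is about the wells' 2.5 mm side clearance. I used the wrist camera to aim the first bolus, and nothing touched going in. No checks failed.

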